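# Check a casting frame for square with a slide rule

### The arm

A 6-joint arm with a two-finger parallel gripper is mounted at the origin on a cart in front of the work surface, level with it; the furniture and walls round the work are solid. World frame = base frame: x ahead of the robot, y to its left, z up, the work surface at z = 0. Lengths are in m, angles in rad, forces in N, time in s.
With the tool pointing down it reaches from about 0.375 to 0.9 m from the base axis. Payload 3.1 kg.
Tool frame: the origin (TCP) lies midway between the tips of the shut fingers; the grasp point (between the pads) lies 19 mm behind it (manip.tcp_to_grasp is the distance from the TCP to the grasp point, in m); z points along the fingers, y is the line along which they close (so a half turn about z gives the same grasp; the last joint's range is limited). The gripper opens to 85 mm and grips with 20 to 120 N. Pads are 22 mm wide; open, the fingers measure 114 mm over their backs; the gripper's body (76 mm by 85 mm) begins 54 mm behind the grasp point. The pads swing forward as they close: fully open they stand 13 mm farther back than shut.
Start: joints at [-1.282, 0.527, 1.433, -0, 1.181, -0.178], TCP at [0.282, -0.558, 0.231] pointing down, gripper open.
Joint ranges: [-3.08, 3.08], [-0.75, 2.2], [0.22, 2.44], [-1.43, 4.57], [0, 2.65], [-2.85, 2.85]. Speed limits (rad/s): [2.79, 2.79, 3.14, 3.14, 3.14, 3.14].

### API

Orientations are given as a unit quaternion [x, y, z, w].
In Python, from station import manip gives the robot as it stands. The module is installed in compiled form; this text tells all that it offers.
- The arm moves only by the shell command python3 -m crank 'ROWS' [OPENING] [FORCE]. ROWS is JSON, a list of rows, each a list of 2 entries, a list of its own where there are three numbers: the shift along the tool's x, y, z in cm, then the turn about the tool's z in degrees. In form: [[[x, y, z], spin], ...]. A call has 1 to 10 rows; each row is the pose to reach, as a shift and turn from the pose commanded when the call began, along the tool's axes at that moment; what a row does not reach only later rows make up. A row lasts 1/10 s, in which the tool goes at most 50 mm and 8.59 degrees, less where a joint would pass 70% of its speed; a pose out of reach is approached as far as the arm can. A call with a gripper value outside its range is refused whole. OPENING is the finger opening in cm, from 0 to 8.54, set as the call begins (- or left out, the last holds). The fingers move at their own pace and stop on an object; FORCE is the grip in N (left out, the last holds). Time passes only in rows, so rows that repeat a pose let the fingers close. It gives the time, the measured TCP pose, the force and the opening at its end, in the units of the state.
- manip.sense(): the state, without advancing time (a new reading comes with each control period).
- manip.snapshot(name): name is "side" or "top" or "wrist"; returns the picture (384x512x3 uint8, red, green, blue); there is no depth.
- manip.camera_params(name): a dict with "fx", "fy", "cx", "cy" (pixels), "pose" (4x4, takes a point from camera to world coordinates). Camera axes: x right, y up, looking along -z (the intrinsics and any distortion apply to the point x, -y, -z); pixel columns grow to the right and rows downward; lengths in m; the calibration is good to about 2 mm. A picture is of the moment at which its call begins: read the wrist's pose just before it. camera_params takes no time and is no camera call; for the wrist camera it gives the pose at the moment of the call.
- manip.sign_off(): hands the job in, once; it reports no verdict.
The state is a dict: "t": time; "q": joint angles; "qd": joint speeds; "tau": joint torques, N m; "tcp_pos": TCP position; "tool_rot": TCP orientation; "force": force on the tool from outside, world axes, zero at the start; "ft_torque": the same for the moment, N m; "finger_gap": opening from 0.0 (shut) to 1.0 (fully open).
Only numpy, scipy, OpenCV 4.12 (cv2) and the standard library are available. Lean on these libraries where they do the work, as an engineer would, in place of code of your own. Each camera call takes 0.05 s, during which the arm holds its last target. There are 200 camera calls.

### The job

Check the folding chocolate-casting frame for square with the slide rule: seat the rule's heel in the near left corner and run the slide out until its tip presses lightly into the far right corner, then measure the other diagonal the same way, heel in the near right corner and tip in the far left one. Compare the two readings and leave the rule lying flat on the board inside the frame along whichever diagonal is the longer, heel at its near corner, slide in or out (either diagonal, if you find no difference). Feel for the corners gently: the bars must never be pushed hard by the rule (15 N at most), and the tin, the ribbon spool and the sweet pack are to stay where they are.

Things in the scene. Friction and masses are not known exactly. Their poses are not given: they have to be found in the camera images.
- frame: Folding frame of four aluminium bars, 12 mm wide, 14 mm high, standing on a pale board 200 (x) x 190 (y) x 10 mm fixed to the table. Origin: centre of the board's underside; x away from the robot, y left (yaw within 0.25 rad). Steel pins with low heads (tops 28.5 mm over the table) join the bars: near_left_pin at (-71, +66) mm, near_right_pin at (-71, -66) mm, far pins at x = +71 mm. It is stiff.
- near_left_corner (a point): Where the heel's axis stands when seated in the near left corner: (-59, +54, 10) mm in the frame's axes, on the board's top. A seated end of the rule touches both bars of its corner, 12 mm in x and y from the pin (17 mm off). The far bar stays parallel to the near one but sits an unknown -9 to +9 mm off along y: far_left_pin and far_right_pin are at y = +66 and -66 mm plus that.
- near_right_corner (a point): The same for the near right corner: (-59, -54, 10) mm in the frame's axes. The side bars slant with the far bar's offset, and its sense decides which diagonal is longer. Inside, the frame is 130 mm (x) by 120 mm (y); all inner bar faces are 6 mm from the pin axes.
- heel (a point): Heel of the loose steel slide rule: centre of the underside of the round, 12 mm across and high, at its fixed end. x runs from heel to tip, z up. The body is a flat channel 26 mm wide (10 mm in the last 12 mm at the heel) and 6 mm high, ending 116 mm from the heel, with a dark weight 20 mm high near the heel. 0.5 to 0.7 kg in all; it first lies flat on the table, tip pointing away from the robot.
- tip (a point): Tip of the slide: axis of the round, 12 mm across, at the slide's outer end, at the level of the rule's underside (the round spans 1.5 to 12 mm above it). It lies 125 mm plus the slide's reading from the heel's axis. Axes as the rule's.
- grip (a point): Point on the ribbed black upright grip of the slide, 40 mm above the rule's underside and 78 mm plus the slide's reading from the heel's axis. It is 30 mm along the rule, 12 mm across (pinch it so), and spans 14 to 56 mm above the underside. It rides loosely up and down on its post: it rises 6 mm, then lifts the whole rule. Axes as the rule's.
- rule_slide (a joint): Reading of the rule in m: 0 = slide closed at its stop, up to 0.060 as slide and grip move out, away from the heel; about 0.028 to 0.042 across this frame. It runs with about 0.5 N of friction and holds where it is left. With the rule's weight resting on the board the heel stays put while the slide is drawn out.
- tin: Bystander: round dark-green cocoa tin with a pale lid, 64 mm across and 64 mm high. Origin: centre of its underside.
- spool: Bystander: spool of red ribbon lying flat, 53 mm across, 22 mm high. Origin: centre of its underside.
- pack: Bystander: flat yellow sweet pack, 46 x 96 x 22 mm. Origin: centre of its underside.

How it is judged:
On the way, in this order (a step that is already met when the one before it is completed fails the run):
1. the first diagonal is measured: heel in the near left corner, the slide's tip pressing in the far right corner (horizontal distance between heel and near_left_pin below 0.0205 m and horizontal distance between tip and far_right_pin below 0.02 m and z of each of heel, tip in the frame of frame below 0.0145 m and contact force between rule_slide and frame above 0.5 N), for 0.2 s.
2. the second diagonal is measured: heel in the near right corner, the slide's tip pressing in the far left corner (horizontal distance between heel and near_right_pin below 0.0205 m and horizontal distance between tip and far_left_pin below 0.02 m and z of each of heel, tip in the frame of frame below 0.0145 m and contact force between rule_slide and frame above 0.5 N), for 0.2 s.
At the end, for the whole second after the job is handed in: the rule lies still and flat on the board (ends within 4.5 mm of it) along the longer diagonal, heel axis within 30 mm of the near pin, tip axis within 70 mm of the far pin (slide in or out); either diagonal counts if both are within 1.2 mm of the square length (((horizontal distance between near_left_pin and far_right_pin above 0.1927 m and horizontal distance between heel and near_left_pin below 0.03 m and horizontal distance between tip and far_right_pin below 0.07 m and z of each of heel, tip in the frame of frame below 0.0145 m) or (horizontal distance between near_right_pin and far_left_pin above 0.1927 m and horizontal distance between heel and near_right_pin below 0.03 m and horizontal distance between tip and far_left_pin below 0.07 m and z of each of heel, tip in the frame of frame below 0.0145 m)) and linear speed of rule below 0.02 m/s); the robot touches nothing.
It fails at once if the rule pushes a bar of the frame with more than 15 N (contact force between rule and near_bar above 15 N or contact force between rule and far_bar above 15 N or contact force between rule and left_bar above 15 N or contact force between rule and right_bar above 15 N).
It fails at once if the tin, the ribbon spool or the sweet pack is shifted by more than 20 mm (distance of any of tin, spool, pack from where it was at the start of the episode above 0.02 m).
It also fails if it takes over 72 s, if anything falls off the work surface, if the arm or the gripper's body presses on something with over 40 N, if the wrist force passes 120 N, or if a joint passes its speed limit or range.

## Working session

There is one attempt and no reset: what is moved stays moved. The work goes in short steps, Python scripts to look and compute and a shell command to move; the robot and the scene stay as the last step left them, time stands still between calls to the robot, and variables do not carry over. Pictures are saved under pics/ and viewed, on a budget of 14 in all, crops included, one or two more only if the job needs it, and the job is handed in when it is done.

```bash
mkdir -p pics; cat > h.py <<'E'
import numpy as np, cv2
from station import manip
from scipy.spatial.transform import Rotation as R
def snap(cam,name):
    p=manip.camera_params(cam); im=np.asarray(manip.snapshot(cam))
    cv2.imwrite(f'pics/{name}.png',im[:,:,::-1]); np.savez(f'pics/{name}.npz',im=im,**{k:np.array(v) for k,v in p.items() if not isinstance(v,(str,type(None)))})
    return im,p
def ray(p,u,v,z):
    P=np.array(p['pose']); d=P[:3,:3]@np.array([(u-p['cx'])/p['fx'],-(v-p['cy'])/p['fy'],-1]); o=P[:3,3]
    return o+d*(z-o[2])/d[2]
def proj(p,X):
    P=np.array(p['pose']); c=P[:3,:3].T@(np.array(X)-P[:3,3]); return np.array([p['cx']+p['fx']*c[0]/-c[2], p['cy']+p['fy']*c[1]/c[2]])
def load(name):
    return dict(np.load(f'pics/{name}.npz'))
E
python3 - <<'E'
from h import *
print({k:v for k,v in manip.camera_params('top').items()})
print(manip.sense())
a,_=snap('top','top0'); b,_=snap('side','side0')
E
```

```text
{'fx': 453.07407541952375, 'fy': 453.07407541952375, 'cx': 257.0535097566179, 'cy': 198.2147279188176, 'pose': array([[-0.00508499,  0.98511203, -0.17183839,  0.27586613],
       [-0.9998607 , -0.00227683,  0.01653501,  0.08219294],
       [ 0.01589759,  0.17189853,  0.98498638,  1.27400498],
       [ 0.        ,  0.        ,  0.        ,  1.        ]])}
{'t': 0.0, 'q': array([-1.28149021e+00,  5.28485751e-01,  1.43392048e+00,  5.97899456e-06,
        1.18142064e+00, -1.78520035e-01]), 'qd': array([ 0.00158003,  0.00013978,  0.00074292,  0.00106143,  0.00050858,
       -0.00029554]), 'tau': array([-4.74158260e-04, -4.42353129e+01, -1.78028351e+01, -1.47902065e-04,
        8.54156184e-03,  5.44845832e-06]), 'tcp_pos': array([ 0.28164615, -0.55712227,  0.23031583]), 'tool_rot': array([ 9.72766506e-01,  2.31784548e-01, -5.90880148e-05, -1.11554508e-03]), 'force': array([-0.46392416,  0.30061249, -0.2023123 ]), 'ft_torque': array([-0.03759513, -0.0206213 , -0.05122695]), 'finger_gap': 1.004178542848239}
```

View pics/top0.png

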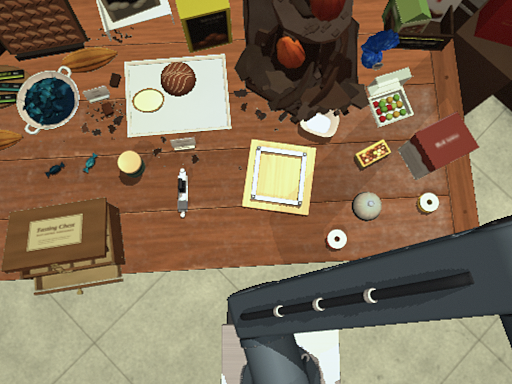

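View pics/side0.png

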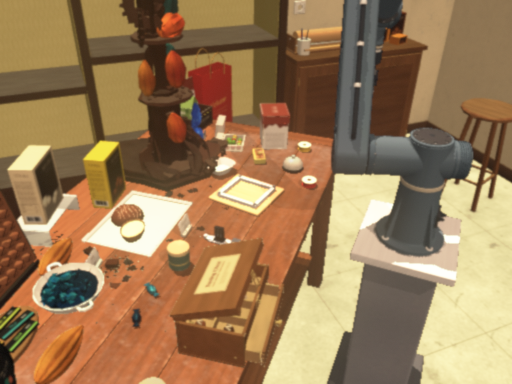

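The top view shows the frame around (280,177), the rule around (182,192) with its tip up and away from the robot, the tin at (130,164), the pack at (372,152) and spools at (337,239) and (428,203). I'll get rough world positions from these.

```bash
cat >> h.py <<'E'
def goal(xyz,yaw_toolx=None):
    "shift in tool axes (cm) and spin (deg) from current commanded~measured pose; yaw of tool x in world deg"
    s=manip.sense(); r=R.from_quat(s['tool_rot']); d=r.inv().apply(np.array(xyz)-s['tcp_pos'])*100
    x=r.as_matrix()[:,0]; cur=np.degrees(np.arctan2(x[1],x[0]))
    sp=None if yaw_toolx is None else -((yaw_toolx-cur+180)%360-180)
    print('t',s['t'],'tcp',s['tcp_pos'].round(4),'toolx yaw',round(cur,2),'shift',d.round(2),'spin',sp,'F',s['force'].round(2),'q',s['q'].round(2),'gap',round(s['finger_gap'],3))
E
python3 - <<'E'
from h import *
p=load('top0')
for n,u,v,z in [('frame',280,177,.02),('rule heel',182,213,.01),('rule tip',182,170,.01),('grip',182,185,.04),('tin',130,161,.06),('spool',337,239,.02),('pack',372,152,.02),('w',368,206,.03)]: print(n,ray(p,u,v,z).round(3))
w=manip.camera_params('wrist'); P=np.array(w['pose']); s=manip.sense(); r=R.from_quat(s['tool_rot']).as_matrix()
print(w['fx'],w['cx'],w['cy']); print((r.T@P[:3,:3]).round(3),(r.T@(P[:3,3]-s['tcp_pos'])).round(4))
goal((.42,0.03,.27),0); 
im=p['im'][130:230,150:350]; cv2.imwrite('pics/c0.png',cv2.resize(im[:,:,::-1],None,fx=4,fy=4,interpolation=cv2.INTER_CUBIC))
E
```

```text
frame [ 0.556 -0.004  0.02 ]
rule heel [0.455 0.272 0.01 ]
rule tip [0.579 0.275 0.01 ]
grip [0.529 0.269 0.04 ]
tin [0.592 0.41  0.06 ]
spool [ 0.379 -0.16   0.02 ]
pack [ 0.629 -0.27   0.02 ]
w [ 0.47  -0.248  0.03 ]
285.1135641187217 255.86139118900573 189.45542485347676
[[-0.001  0.953  0.304]
 [ 1.     0.001  0.001]
 [ 0.001  0.304 -0.953]] [ 0.0782  0.0006 -0.1427]
t 0.1 tcp [ 0.2817 -0.5572  0.2304] toolx yaw 26.81 shift [ 38.83 -46.18  -3.85] spin 26.80557323399671 F [-0.65 -0.5   0.17] q [-1.28  0.53  1.43 -0.    1.18 -0.18] gap 1.001
```

View pics/c0.png

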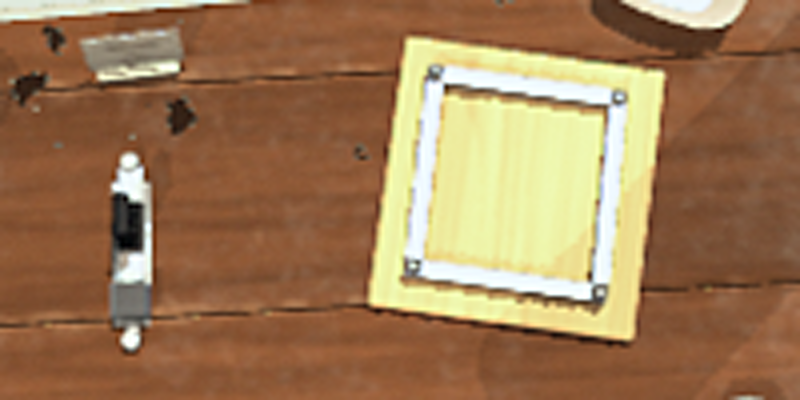

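Frame yaw is about -8° and the far bar looks shifted slightly left. Next is a closer look with the wrist camera.

```bash
python3 -m crank '[[[4,-2.9,0],4],[[8,-5.8,0],8],[[12,-8.7,0],12],[[16,-11.6,0],16],[[20,-14.4,0],20],[[24,-17.3,0],24],[[28,-20.2,0],26.8],[[32,-23.1,0],26.8],[[36,-26,0],26.8],[[40,-28.9,0],26.8]]' 8.54
python3 - <<'E'
from h import *
goal((.57,0,.22),0)
E
```

```text
t: 1.1
tcp_pos: [0.5089, -0.1175, 0.2311]
tool_rot: [1.0, -0.0, -0.0, -0.0]
force: [0.8, -0.1, 0.9]
finger_gap: 1.001
t 1.1 tcp [ 0.5089 -0.1175  0.2311] toolx yaw -0.01 shift [  6.11 -11.75   1.11] spin -0.005539875142233086 F [ 0.84 -0.13  0.89] q [-0.44  0.39  1.69 -0.    1.06  1.13] gap 1.001
```

```bash
python3 -m crank '[[[2,-4,0.4],0],[[4,-8,0.8],0],[[6,-11.8,1.1],0],[[6,-11.8,1.1],0],[[6,-11.8,1.1],0]]'
python3 - <<'E'
from h import *
snap('wrist','w1'); goal((.52,.27,.22),0)
E
```

```text
t: 1.6
tcp_pos: [0.5682, -0.0006, 0.2197]
tool_rot: [1.0, 0.001, -0.001, 0.0]
force: [0.3, -1.0, -0.4]
finger_gap: 1.001
t 1.65 tcp [ 0.5679 -0.0016  0.2199] toolx yaw 0.05 shift [-4.770e+00 -2.717e+01 -2.000e-02] spin 0.046097997018335946 F [ 0.15 -0.48  0.85] q [-0.2   0.47  1.59 -0.    1.09  1.37] gap 1.0
```

View pics/w1.png

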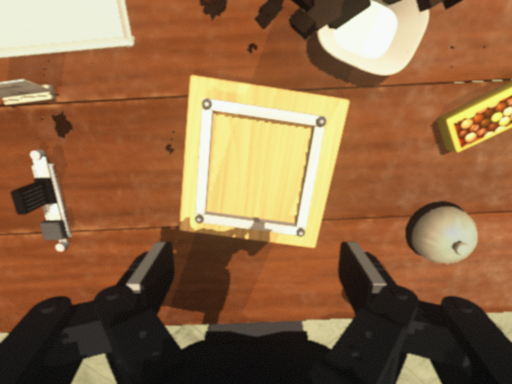

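The wrist view shows the pins near (207,104), (321,122), (199,219) and (301,232), and the rule at left, from about (38,155) to (62,245). I'll refine the pin positions and move over the rule.

```bash
cat >> h.py <<'E'
def blob(im,u,v,w=7,thr=None):
    g=cv2.cvtColor(im,cv2.COLOR_RGB2GRAY).astype(float); a=g[v-w:v+w+1,u-w:u+w+1]
    hsv=cv2.cvtColor(im,cv2.COLOR_RGB2HSV)[v-w:v+w+1,u-w:u+w+1]
    m=((hsv[...,1]<70)&(a<(thr or 130))).astype(np.uint8)
    n,l,st,c=cv2.connectedComponentsWithStats(m); 
    k=min(range(1,n),key=lambda i:np.hypot(*(c[i]-w))-st[i,4]*.1) ; return c[k]+[u-w,v-w],st[k,4]
def frame(p,pts):
    W=[]
    for u,v in pts:
        c,n=blob(p['im'],u,v); W.append(ray(p,*c,.0285)); print(c.round(1),n,W[-1].round(4))
    nl,nr,fl,fr=[w[:2] for w in W]
    print('lens near,far,left,right',[np.linalg.norm(a-b).round(4) for a,b in((nl,nr),(fl,fr),(nl,fl),(nr,fr))],'diag NL-FR',np.linalg.norm(nl-fr),'NR-FL',np.linalg.norm(nr-fl))
    y=((nl-nr)+(fl-fr)); y/=np.linalg.norm(y); x=np.array([y[1],-y[0]]); c=(nl+nr)/2+x*.071
    print('yaw deg',np.degrees(np.arctan2(x[1],x[0])),'centre',c.round(4),'offset',((fl+fr)/2-(nl+nr)/2)@y,'depth',((fl+fr)/2-(nl+nr)/2)@x)
E
python3 - <<'E'
from h import *
frame(load('w1'),[(199,219),(301,232),(207,104),(321,122)])
E
python3 -m crank '[[[-1,-4.9,0],0],[[-2,-9.8,0.6],0],[[-3,-14.7,1.2],0],[[-4,-19.5,1.8],0],[[-4.8,-24.3,2.4],0],[[-4.8,-27,3],0],[[-4.8,-27,4],0],[[-4.8,-27,4],0]]'
python3 - <<'E'
from h import *
snap('wrist','w2'); goal((.52,.27,.22),0)
E
```

```text
[200.3 217.3] 15 [0.5025 0.0696 0.0285]
[299.8 229.9] 8 [ 0.4851 -0.0575  0.0285]
[206.3 107.2] 9 [0.6368 0.055  0.0285]
[321.3 124.3] 3 [ 0.6182 -0.0757  0.0285]
lens near,far,left,right [np.float64(0.1283), np.float64(0.1321), np.float64(0.1351), np.float64(0.1343)] diag NL-FR 0.18574555858369007 NR-FL 0.18883668381754665
yaw deg -7.956681086902692 centre [ 0.5641 -0.0037] offset 0.0022236227761823664 depth 0.13464286010626542
t: 2.45
tcp_pos: [0.5195, 0.2668, 0.1789]
tool_rot: [1.0, -0.0, -0.002, 0.001]
force: [0.9, -0.0, 0.1]
finger_gap: 0.998
t 2.5 tcp [0.5201 0.2664 0.1795] toolx yaw -0.1 shift [-0.02 -0.35 -4.05] spin -0.09675463813172769 F [ 0.21 -0.28  0.02] q [ 0.28  0.54  1.59 -0.    1.02  1.86] gap 1.002
```

View pics/w2.png

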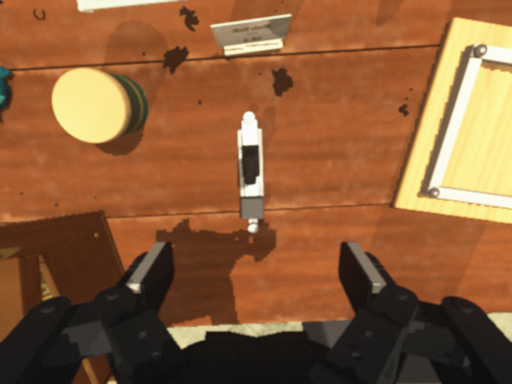

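The rule is in view: tip (249,119), heel (253,228), grip top near (250,150–185). The first pin detection latched onto shadow edges, because the depth came out at 0.135 instead of 0.142. I'll switch to a disc filter.

```bash
cat >> h.py <<'E'
def blob(im,u,v,w=6,r=4):
    g=cv2.resize(cv2.cvtColor(im,cv2.COLOR_RGB2GRAY),None,fx=4,fy=4,interpolation=cv2.INTER_CUBIC).astype(np.float32)
    k=np.zeros((57,57),np.float32); cv2.circle(k,(28,28),int(6.5*4/1.3),1,-1); i=np.zeros_like(k); cv2.circle(i,(28,28),r*4,1,-1)
    k=(k-i).clip(0); f=cv2.filter2D(g,-1,k/k.sum()-i/i.sum())
    a=f[4*(v-w):4*(v+w),4*(u-w):4*(u+w)]; j=np.unravel_index(a.argmax(),a.shape)
    return np.array([(j[1]+4*(u-w)+.5)/4-.5,(j[0]+4*(v-w)+.5)/4-.5]),a.max()
E
python3 - <<'E'
from h import *
p=load('w1'); frame(p,[(199,219),(301,232),(207,104),(321,122)])
c=cv2.resize(p['im'][85:255,180:350,::-1],None,fx=3.5,fy=3.5,interpolation=cv2.INTER_CUBIC)
p2=load('w2'); im=p2['im']; d=cv2.resize(im[100:245,200:300,::-1],None,fx=4,fy=4,interpolation=cv2.INTER_CUBIC)
cv=np.zeros((600,800,3),np.uint8); c=cv2.resize(c,(400,400)); cv[:400,:400]=c; cv[:580,400:]=d; cv2.imwrite('pics/c2.png',cv)
for u,v in[(435,192),(480,51)]: 
  b,_=blob(im,u,v); print(b,ray(p2,*b,.0285))
h=ray(p2,253,228,.010);t=ray(p2,249,119,.010); print(h,t,np.linalg.norm(h-t),np.degrees(np.arctan2(t[1]-h[1],t[0]-h[0])))
E
```

```text
[199.1 218.4] 43.853737 [0.501  0.0712 0.0285]
[300.1 231.4] 39.701664 [ 0.483  -0.058   0.0285]
[205.6 107.4] 32.075058 [0.6366 0.0558 0.0285]
[318.4 123.4] 43.847286 [ 0.6192 -0.0723  0.0285]
lens near,far,left,right [np.float64(0.1305), np.float64(0.1293), np.float64(0.1365), np.float64(0.137)] diag NL-FR 0.18588581070145224 NR-FL 0.19124245287582572
yaw deg -7.834151800400236 centre [ 0.5623 -0.0031] offset 0.0038886654998059322 depth 0.13667959349817962
[430.125 194.625] [0.49758642 0.07706092 0.0285    ]
[476.875  54.375] [0.63646422 0.05910352 0.0285    ]
[0.44932863 0.26991338 0.01      ] [0.57660709 0.27356234 0.01      ] 0.1273307569637877 1.6421717766756418
```

View pics/c2.png

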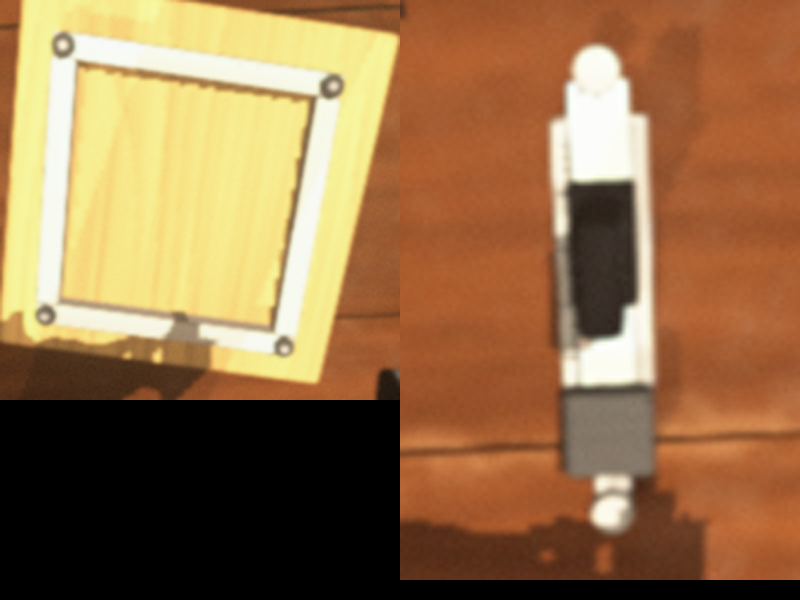

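```bash
cat >> h.py <<'E'
def frame2(p,pts):
    W=[ray(p,u-.3,v-.3,.0285)[:2] for u,v in pts]; nl,nr,fl,fr=W
    print(np.array(W).round(4).tolist(),'near,far,left,right',[np.linalg.norm(a-b).round(4) for a,b in((nl,nr),(fl,fr),(nl,fl),(nr,fr))],'diag NL-FR',np.linalg.norm(nl-fr),'NR-FL',np.linalg.norm(nr-fl))
    y=((nl-nr)+(fl-fr)); y/=np.linalg.norm(y); x=np.array([y[1],-y[0]]); c=(nl+nr+fl+fr)/4; off=((fl+fr)/2-(nl+nr)/2)@y; c=c-y*off/2
    print('yaw deg',np.degrees(np.arctan2(x[1],x[0])),'centre',c.round(4),'offset',off,'depth',((fl+fr)/2-(nl+nr)/2)@x)
    for n,a,b,s in (('D1',(-.059,.054),(.059,-.054+off),1),('D2',(-.059,-.054),(.059,.054+off),1)):
        A=c+x*a[0]+y*a[1]; B=c+x*b[0]+y*b[1]; d=B-A; print(n,'heel',A.round(4),'tip',B.round(4),'len',np.linalg.norm(d).round(4),'yaw',np.degrees(np.arctan2(d[1],d[0])).round(2),'grip closed',(A+d/np.linalg.norm(d)*.078).round(4))
E
python3 - <<'E'
from h import *
frame2(load('w1'),[(199.1,218.4),(300.7,232),(206.8,104.1),(320.7,121.5)])
p2=load('w2')
h=ray(p2,252.7,227.5,.012);t=ray(p2,248.8,117,.012); d=(t-h)/np.linalg.norm(t-h); print(h,t,np.linalg.norm(h-t),np.degrees(np.arctan2(d[1],d[0])),'grip',h+d*.078)
goal(np.r_[(h+d*.078)[:2],.12],np.degrees(np.arctan2(d[1],d[0])))
E
```

```text
[[0.5014, 0.0716], [0.4825, -0.0584], [0.6405, 0.0547], [0.6217, -0.0744]] near,far,left,right [np.float64(0.1314), np.float64(0.1304), np.float64(0.1401), np.float64(0.14)] diag NL-FR 0.18914754883780452 NR-FL 0.19425810345942568
yaw deg -8.273727080449664 centre [ 0.5612 -0.0035] offset 0.0037425087128025573 depth 0.1400375670889891
D1 heel [0.5106 0.0584] tip [ 0.6124 -0.0617] len 0.1575 yaw -49.74 grip closed [ 0.561  -0.0011]
D2 heel [ 0.4951 -0.0484] tip [0.6279 0.0451] len 0.1625 yaw 35.17 grip closed [ 0.5588 -0.0035]
[0.45094212 0.27024712 0.012     ] [0.57879844 0.2737105  0.012     ] 0.1279032226326704 1.5516526322260407 grip [0.52891352 0.27235921 0.012     ]
t 2.5 tcp [0.5201 0.2664 0.1795] toolx yaw -0.1 shift [ 0.89 -0.6   5.95] spin -1.6484072703577795 F [ 0.21 -0.28  0.02] q [ 0.28  0.54  1.59 -0.    1.02  1.86] gap 1.002
```

Both estimates agree: D2 (near right to far left) looks about 5 mm longer. I'll grasp the slide's grip now.

```bash
python3 -m crank '[[[0.9,-0.6,3],-1.6],[[0.9,-0.6,7],-1.6],[[0.9,-0.6,11],-1.6],[[0.9,-0.6,13.5],-1.6],[[0.9,-0.6,15],-1.6],[[0.9,-0.6,15.6],-1.6],[[0.9,-0.6,15.6],-1.6]]' 6
python3 -m crank '[[[0,0,0],0],[[0,0,0],0],[[0,0,0],0],[[0,0,0],0],[[0,0,0],0],[[0,0,0],0],[[0,0,0],0],[[0,0,0],0]]' 0 70
python3 -c "
from h import *
goal((.529,.272,.0235),1.5);snap('wrist','w3')"
```

```text
t: 3.2
tcp_pos: [0.5301, 0.2736, 0.0244]
tool_rot: [1.0, 0.013, -0.0, 0.0]
force: [-0.4, 0.3, 0.3]
finger_gap: 0.701
t: 4.0
tcp_pos: [0.5302, 0.2746, 0.0253]
tool_rot: [1.0, 0.014, 0.001, -0.0]
force: [-1.2, -1.3, 6.2]
finger_gap: 0.129
t 4.0 tcp [0.5302 0.2746 0.0253] toolx yaw 1.63 shift [-0.12  0.25  0.18] spin 0.128203570457174 F [-1.18 -1.28  6.16] q [ 0.29  0.78  1.64 -0.    0.72  1.83] gap 0.129
```

View pics/w3.png

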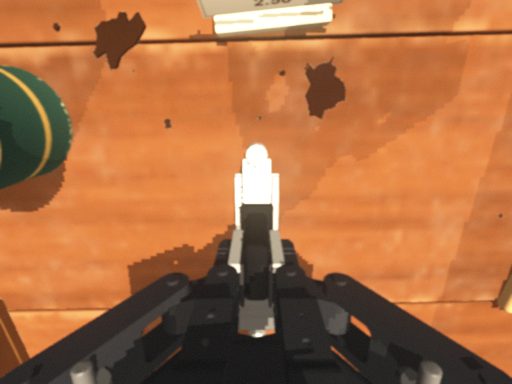

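The grip is pinched (gap about 11 mm). The tip shows at (257,152). I'll work out where the tip sits relative to the TCP and lift.

```bash
python3 -m crank '[[[0,0,-0.3],0],[[0,0,-0.6],0],[[0,0,-1],0],[[0,0,-1.5],0],[[0,0,-2.5],0],[[0,0,-4],0],[[0,0,-6],0],[[0,0,-7],0],[[0,0,-7],0],[[0,0,-7],0]]'
python3 - <<'E'
from h import *
p=load('w3'); t=ray(p,256.7,152,.012); print('tip',t,'rel tcp x',t[0]-.5302, t[1]-.2746)
goal((.563,.0,.095),-49.7)
snap('wrist','w4');snap('side','s4')
a=load('w4')['im'];b=load('s4')['im']
b=cv2.resize(b[170:290,150:310],None,fx=2.5,fy=2.5); cv=np.zeros((300,800,3),np.uint8); cv[:,:400]=b; cv[:,400:]=cv2.resize(a[110:350,96:416],(400,300)); cv2.imwrite('pics/c4.png',cv[:,:,::-1])
E
```

```text
t: 5.05
tcp_pos: [0.5294, 0.2745, 0.0946]
tool_rot: [1.0, 0.014, 0.0, -0.0]
force: [-0.9, -0.4, -5.2]
finger_gap: 0.13
tip [0.58046098 0.27525274 0.012     ] rel tcp x 0.0502609762208589 0.0006527350406553833
t 5.05 tcp [0.5294 0.2745 0.0946] toolx yaw 1.6 shift [ 2.59 27.53 -0.05] spin 51.303386759950456 F [-0.86 -0.37 -5.18] q [0.29 0.67 1.62 0.   0.85 1.83] gap 0.13
```

View pics/c4.png

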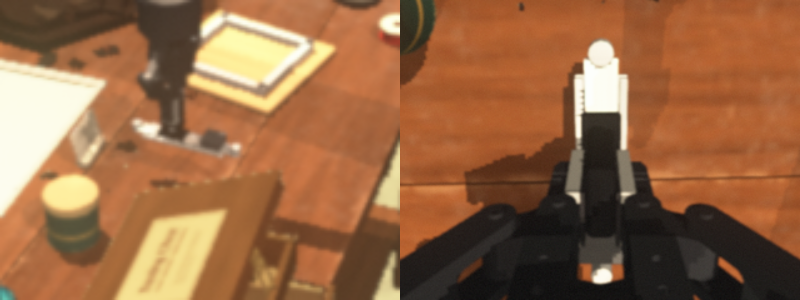

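```bash
python3 - <<'E'
from h import *
p=load('w4'); P=p['pose']; Z=.0946
r=R.from_quat([1,.014,0,0]).as_matrix()
for dz in(.013,.019):
  for n,u,v in(('tip',256,152.2),('heel',257.4,329.7)):
    X=ray(p,u,v,Z-dz); print(dz,n,X.round(4),'tool',((r.T@(X-[.5294,.2745,Z]))*1000).round(1))
im=p['im']; m=cv2.inRange(im,(190,180,170),(255,255,255))
for y0,y1,x0,x1 in((140,165,240,275),(315,345,240,275)):
  ys,xs=np.nonzero(m[y0:y1,x0:x1]); print(xs.min()+x0,xs.max()+x0,ys.min()+y0,ys.max()+y0)
E
```

```text
0.013 tip [0.5796 0.2755 0.0816] tool [50.2  0.4 13. ]
0.013 heel [0.4581 0.2713 0.0816] tool [-71.3   1.2  13. ]
0.019 tip [0.5785 0.2755 0.0756] tool [49.1  0.4 19. ]
0.019 heel [0.4524 0.2711 0.0756] tool [-77.1   1.2  19. ]
243 270 143 164
251 264 325 335
```

The rule hangs level. In the tool frame, the heel is about -77 mm and the tip about +49 mm along x, so the slide is essentially closed. Next is the carry to above diagonal 1.

```bash
python3 -m crank '[[[0.1,1,0],3],[[0.3,3.5,0],9],[[0.6,6.5,0],15],[[0.9,10,0],22],[[1.3,13.5,0],29],[[1.7,17,0],36],[[2,20.5,0],43],[[2.3,24,0],49],[[2.6,26.5,0],51.3],[[2.7,28,0],51.3]]'
python3 -m crank '[[[0,0,0],0],[[0,0,1],0],[[0,0,2],0],[[0,0,2],0],[[0,0,2],0],[[0,0,2],0]]'
python3 - <<'E'
from h import *
goal((.564,-.0045,.05),-49.7)
snap('wrist','w5')
E
```

```text
t: 6.15
tcp_pos: [0.5646, -0.0069, 0.0936]
tool_rot: [0.907, -0.421, -0.0, 0.0]
force: [1.3, 0.5, -5.4]
finger_gap: 0.127
t: 6.75
tcp_pos: [0.5644, -0.004, 0.0742]
tool_rot: [0.908, -0.42, -0.0, -0.0]
force: [-0.5, 0.7, -5.1]
finger_gap: 0.127
t 6.75 tcp [ 0.5644 -0.004   0.0742] toolx yaw -49.63 shift [0.02 0.07 2.42] spin 0.06690820688956478 F [-0.47  0.72 -5.1 ] q [-0.2   0.67  1.71  0.    0.76  2.23] gap 0.127
```

View pics/w5.png

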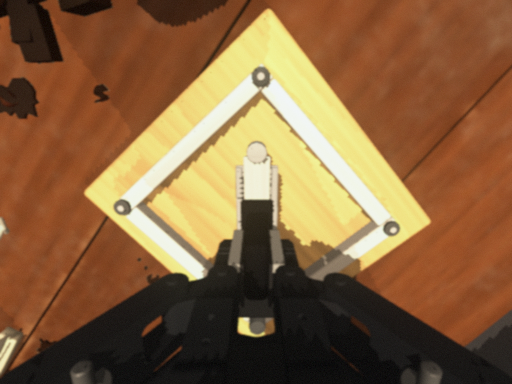

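The rule hangs over diagonal 1. The far right pin is at (261,76), far left (123,207), near right (392,229), and the tip is at (257,152). I'll refine the frame from this closer view.

```bash
python3 - <<'E'
from h import *
p=load('w5'); F=lambda u,v:ray(p,u,v,.0285)[:2]
fr,fl,nr=F(261,76),F(123,207),F(391.5,228.5)
print(fr,fl,nr,np.linalg.norm(fr-fl),np.linalg.norm(fr-nr),'NRFL',np.linalg.norm(fl-nr))
y=(fl-fr)/np.linalg.norm(fl-fr); x=np.array([y[1],-y[0]]); print('yaw',np.degrees(np.arctan2(x[1],x[0])),'depth',(fr-nr)@x,'off',(fr-nr)@y)
nl=nr+y*.132; off=(fr-nr)@y
A=nl+.012*x-.012*y; B=fr-.012*x+.012*y; d=B-A; print('D1 heel',A,'tip',B,'len',np.linalg.norm(d),'yaw',np.degrees(np.arctan2(d[1],d[0])))
s=manip.sense(); t=ray(p,256.7,152,s['tcp_pos'][2]-.019); print('tip now',t)
u=d/np.linalg.norm(d); h=s['tcp_pos'][:2]-u*.0765; print('heel est',h,'from seat along,perp',(h-A)@u,(h-A)@[-u[1],u[0]])
E
```

```text
[ 0.62151901 -0.07560752] [0.63978156 0.05307609] [ 0.48222727 -0.05862515] 0.12997305352006133 0.14032315923009572 NRFL 0.19313343385770018
yaw -8.077376878886117 depth 0.14029605225091343 off 0.002758031748144128
D1 heel [0.51096946 0.05849823] tip [ 0.61132418 -0.06204045] len 0.1568459232835583 yaw -50.220858072806635
tip now [ 0.59623665 -0.04163753  0.05547674]
heel est [0.51563894 0.05464258] from seat along,perp 0.005950804995176103 0.0011216085923328252
```

```bash
python3 -m crank '[[[0,0,1],0],[[0,0,2],0],[[0,0,2.6],0],[[0,0,3],0],[[0,0,3.2],0],[[0,0,3.2],0]]'
python3 -m crank '[[[0,0,0.1],0],[[0,0,0.2],0],[[0,0,0.3],0],[[0,0,0.4],0],[[0,0,0.4],0],[[0,0,0.4],0]]'
```

```text
t: 7.4
tcp_pos: [0.5642, -0.0047, 0.042]
tool_rot: [0.907, -0.42, -0.0, 0.0]
force: [0.1, 1.0, -4.2]
finger_gap: 0.128
t: 8.0
tcp_pos: [0.5647, -0.0048, 0.0385]
tool_rot: [0.907, -0.42, 0.0, -0.0]
force: [-0.8, -1.5, 0.3]
finger_gap: 0.13
```

The rule's weight is on the board. I'll seat the heel by easing it back toward the near left corner.

```bash
python3 -m crank '[[[-0.05,0,0],0],[[-0.1,0,0],0],[[-0.15,0,0],0],[[-0.2,0,0],0],[[-0.25,0,0],0],[[-0.3,0,0],0],[[-0.3,0,0],0]]'
python3 -m crank '[[[-0.04,0,0],0],[[-0.08,0,0],0],[[-0.12,0,0],0],[[-0.12,0,0],0]]'
python3 -m crank '[[[-0.04,0,0],0],[[-0.08,0,0],0],[[-0.08,0,0],0],[[-0.08,0,0],0]]'
```

```text
t: 8.7
tcp_pos: [0.5628, -0.0023, 0.0384]
tool_rot: [0.907, -0.42, 0.0, -0.0]
force: [2.3, -1.2, -0.1]
finger_gap: 0.128
t: 9.1
tcp_pos: [0.5617, -0.0013, 0.0383]
tool_rot: [0.907, -0.42, 0.0, -0.0]
force: [2.5, -1.5, 0.1]
finger_gap: 0.128
t: 9.5
tcp_pos: [0.561, -0.0007, 0.0383]
tool_rot: [0.907, -0.42, -0.0, -0.0]
force: [2.3, -0.5, -0.4]
finger_gap: 0.13
```

```bash
python3 -m crank '[[[-0.03,0,0],0],[[-0.06,0,0],0],[[-0.06,0,0],0]]'
python3 -m crank '[[[-0.03,0,0],0],[[-0.06,0,0],0],[[-0.06,0,0],0]]'
python3 -m crank '[[[-0.03,0,0],0],[[-0.06,0,0],0],[[-0.06,0,0],0]]'
```

```text
t: 9.8
tcp_pos: [0.5607, -0.0004, 0.0383]
tool_rot: [0.907, -0.42, -0.0, 0.0]
force: [1.8, -2.0, 0.5]
finger_gap: 0.13
t: 10.1
tcp_pos: [0.5602, 0.0001, 0.0383]
tool_rot: [0.907, -0.42, -0.0, 0.0]
force: [2.3, -2.3, -0.5]
finger_gap: 0.131
t: 10.4
tcp_pos: [0.56, 0.0005, 0.0383]
tool_rot: [0.907, -0.42, 0.0, 0.0]
force: [1.2, -2.1, -0.5]
finger_gap: 0.126
```

```bash
python3 -m crank '[[[-0.03,0,0],0],[[-0.06,0,0],0],[[-0.06,0,0],0]]'
python3 -m crank '[[[-0.03,0,0],0],[[-0.06,0,0],0],[[-0.06,0,0],0]]'
python3 -m crank '[[[-0.03,0,0],0],[[-0.05,0,0],0],[[-0.05,0,0],0]]'
```

```text
t: 10.7
tcp_pos: [0.5599, 0.0007, 0.0384]
tool_rot: [0.907, -0.42, 0.0, 0.0]
force: [2.2, -4.6, -0.2]
finger_gap: 0.126
t: 11.0
tcp_pos: [0.5599, 0.0009, 0.0385]
tool_rot: [0.908, -0.42, 0.001, 0.0]
force: [2.5, -4.6, -1.6]
finger_gap: 0.128
t: 11.3
tcp_pos: [0.5599, 0.001, 0.0386]
tool_rot: [0.908, -0.42, 0.001, 0.0]
force: [3.2, -6.1, 0.2]
finger_gap: 0.127
```

The heel is seated: the position has stalled and the force is rising to about 6.5 N along the rule. Now I'll draw the slide out.

```bash
python3 -m crank '[[[0.3,0,0],0],[[0.8,0,0],0],[[1.2,0,0],0],[[1.6,0,0],0],[[2,0,0],0],[[2.3,0,0],0],[[2.6,0,0],0],[[2.8,0,0],0],[[2.8,0,0],0]]'
python3 -m crank '[[[0.05,0,0],0],[[0.1,0,0],0],[[0.15,0,0],0],[[0.2,0,0],0],[[0.2,0,0],0]]'
python3 -m crank '[[[0.04,0,0],0],[[0.08,0,0],0],[[0.08,0,0],0],[[0.08,0,0],0]]'
```

```text
t: 12.2
tcp_pos: [0.5772, -0.02, 0.0383]
tool_rot: [0.907, -0.42, 0.0, 0.0]
force: [0.8, -0.9, -1.0]
finger_gap: 0.129
t: 12.7
tcp_pos: [0.5781, -0.021, 0.0383]
tool_rot: [0.907, -0.42, -0.0, 0.0]
force: [-0.2, 0.0, 0.2]
finger_gap: 0.122
t: 13.1
tcp_pos: [0.5787, -0.0217, 0.0383]
tool_rot: [0.907, -0.42, -0.0, 0.0]
force: [-0.2, -0.7, -0.3]
finger_gap: 0.124
```

```bash
python3 -m crank '[[[0.04,0,0],0],[[0.08,0,0],0],[[0.1,0,0],0],[[0.1,0,0],0]]'
python3 -m crank '[[[0.04,0,0],0],[[0.08,0,0],0],[[0.08,0,0],0]]'
python3 -m crank '[[[0.04,0,0],0],[[0.08,0,0],0],[[0.08,0,0],0]]'
```

```text
t: 13.5
tcp_pos: [0.5794, -0.0225, 0.0383]
tool_rot: [0.907, -0.42, -0.0, 0.0]
force: [-0.1, 0.8, -0.3]
finger_gap: 0.129
t: 13.8
tcp_pos: [0.58, -0.0231, 0.0383]
tool_rot: [0.907, -0.42, -0.0, 0.0]
force: [-0.2, 0.2, -0.4]
finger_gap: 0.13
t: 14.1
tcp_pos: [0.5804, -0.0237, 0.0383]
tool_rot: [0.907, -0.42, -0.0, 0.0]
force: [-0.4, -0.1, -0.7]
finger_gap: 0.128
```

```bash
python3 -m crank '[[[0.04,0,0],0],[[0.08,0,0],0],[[0.08,0,0],0]]'
python3 -m crank '[[[0.04,0,0],0],[[0.08,0,0],0],[[0.08,0,0],0]]'
python3 -m crank '[[[0.04,0,0],0],[[0.08,0,0],0],[[0.08,0,0],0]]'
```

```text
t: 14.4
tcp_pos: [0.5805, -0.0238, 0.0382]
tool_rot: [0.907, -0.42, -0.001, -0.0]
force: [-1.8, 2.3, -0.3]
finger_gap: 0.129
t: 14.7
tcp_pos: [0.5806, -0.0242, 0.0381]
tool_rot: [0.907, -0.42, -0.001, -0.0]
force: [-3.1, 4.3, -1.2]
finger_gap: 0.127
t: 15.0
tcp_pos: [0.5806, -0.0246, 0.0379]
tool_rot: [0.907, -0.42, -0.002, 0.0]
force: [-3.4, 4.5, 0.5]
finger_gap: 0.124
```

The tip is in contact: 5–6 N along the rule, stalled 32.8 mm out from the seated closed position. I'll hold there and check by camera.

```bash
python3 -m crank '[[[0,0,0],0],[[0,0,0],0],[[0,0,0],0]]'
python3 -c "
from h import *
snap('wrist','w6'); goal((.5599,.0010,.0383),-49.7)"
```

```text
t: 15.3
tcp_pos: [0.5806, -0.0246, 0.0379]
tool_rot: [0.907, -0.42, -0.002, 0.0]
force: [-2.9, 4.6, -0.1]
finger_gap: 0.128
t 15.35 tcp [ 0.5806 -0.0246  0.0379] toolx yaw -49.71 shift [-3.28 -0.08 -0.02] spin -0.014147602744372989 F [-3.56  5.51  0.21] q [-0.23  0.75  1.68  0.    0.72  2.2 ] gap 0.128
```

View pics/w6.png

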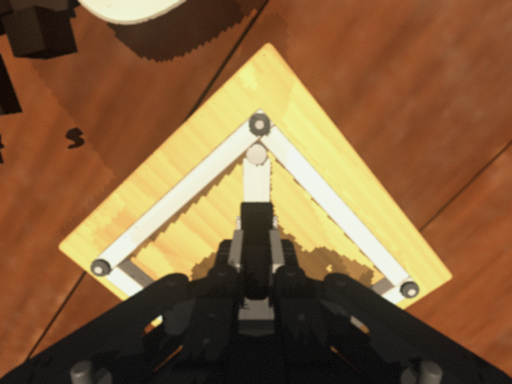

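The tip at (257,154) sits in the corner right by the pin at (260,124), so diagonal 1 is done. I'll slide back in, lift, and turn to diagonal 2.

```bash
python3 -m crank '[[[-0.4,0,0],0],[[-0.9,0,0],0],[[-1.4,0,0],0],[[-1.9,0,0],0],[[-2.3,0,0],0],[[-2.7,0,0],0],[[-3,0,0],0],[[-3.2,0,0],0],[[-3.2,0,0],0]]'
python3 -m crank '[[[0,0,-0.2],0],[[0,0,-0.4],0],[[0,0,-0.7],0],[[0,0,-1.2],0],[[0,0,-1.9],0],[[0,0,-2.8],0],[[0,0,-3.6],0],[[0,0,-4],0],[[0,0,-4],0]]'
python3 -c "
from h import *
goal((.565,.0003,.078),35.1)"
```

```text
t: 16.25
tcp_pos: [0.5609, -0.0006, 0.0383]
tool_rot: [0.907, -0.42, -0.0, -0.0]
force: [-1.5, -0.9, 0.2]
finger_gap: 0.132
t: 17.15
tcp_pos: [0.5619, -0.0011, 0.0793]
tool_rot: [0.907, -0.42, 0.001, -0.0]
force: [0.7, -0.3, -5.9]
finger_gap: 0.131
t 17.15 tcp [ 0.5619 -0.0011  0.0793] toolx yaw -49.7 shift [ 0.09 -0.33  0.13] spin -84.79891906442077 F [ 0.75 -0.34 -5.94] q [-0.2   0.66  1.72  0.    0.76  2.24] gap 0.131
```

```bash
python3 -m crank '[[[0,0,0],-4],[[0,0,0],-11],[[0,0,0],-19],[[0,-0.1,0],-27],[[0,-0.2,0],-35],[[0.1,-0.3,0],-43],[[0.1,-0.3,0],-51],[[0.1,-0.3,0],-59],[[0.1,-0.3,0],-67],[[0.1,-0.3,0],-75]]'
python3 -m crank '[[[0,0,0],-6],[[0,0,0],-9],[[0,0,0],-9.8],[[0,0,0],-9.8],[[0,0,0],-9.8]]'
python3 -c "
from h import *
goal((.565,.0003,.042),35.1)
snap('wrist','w7')"
```

```text
t: 18.15
tcp_pos: [0.564, 0.0003, 0.078]
tool_rot: [0.975, 0.222, -0.0, -0.0]
force: [0.3, 0.2, -5.0]
finger_gap: 0.129
t: 18.65
tcp_pos: [0.5641, 0.0002, 0.0782]
tool_rot: [0.954, 0.301, -0.0, -0.0]
force: [0.6, 0.6, -5.3]
finger_gap: 0.131
t 18.65 tcp [5.641e-01 2.000e-04 7.820e-02] toolx yaw 35.05 shift [0.08 0.04 3.62] spin -0.049866032444640496 F [ 0.59  0.58 -5.26] q [-0.2   0.67  1.71  0.    0.77  0.76] gap 0.131
```

View pics/w7.png

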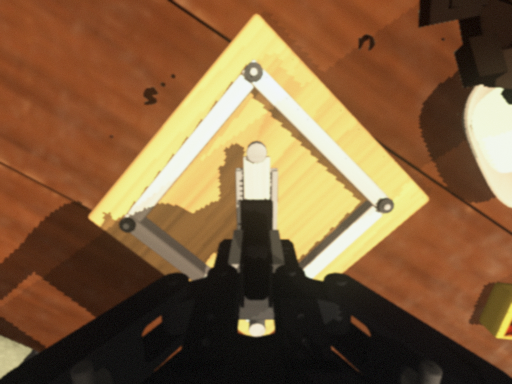

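The rule is over diagonal 2. Pins: far left (253,72), far right (385,205), near left (127,224).

```bash
python3 - <<'E'
from h import *
p=load('w7'); F=lambda u,v:ray(p,u,v,.0285)[:2]
fl,fr,nl=F(253,72),F(385,205),F(127,224)
print(fl,fr,nl,np.linalg.norm(fr-fl),np.linalg.norm(fl-nl))
y=(fl-fr)/np.linalg.norm(fl-fr); x=np.array([y[1],-y[0]]); print('yaw',np.degrees(np.arctan2(x[1],x[0])),'depth',(fl-nl)@x,'off',(fl-nl)@y)
nr=nl-y*.132; A=nr+.012*x+.012*y; B=fl-.012*x-.012*y; d=B-A; print('D2 heel',A,'tip',B,'len',np.linalg.norm(d),'yaw',np.degrees(np.arctan2(d[1],d[0])))
s=manip.sense(); u=d/np.linalg.norm(d); h=s['tcp_pos'][:2]-u*.0785; print('heel from seat along,perp',(h-A)@u,(h-A)@[-u[1],u[0]])
E
python3 -m crank '[[[0,0,1],0],[[0,0,2],0],[[0,0,2.8],0],[[0,0,3.3],0],[[0,0,3.6],0],[[0,0,3.6],0]]'
```

```text
[0.64029456 0.05512479] [ 0.62183417 -0.07351274] [0.50173921 0.07188115] 0.1299553774248752 0.13956490359095663
yaw -8.16659122009623 depth 0.13953056875368605 off 0.003095593259119442
D2 heel [ 0.4965713  -0.04860658] tip [0.62671163 0.0449511 ] len 0.16027957810696253 yaw 35.712298378479325
heel from seat along,perp 0.004850464695089841 0.00019224901001320028
t: 19.3
tcp_pos: [0.564, 0.0002, 0.0419]
tool_rot: [0.953, 0.302, -0.0, -0.0]
force: [-0.2, 0.3, -4.6]
finger_gap: 0.132
```

```bash
python3 -m crank '[[[0,0,0.1],0],[[0,0,0.2],0],[[0,0,0.3],0],[[0,0,0.4],0],[[0,0,0.4],0],[[0,0,0.4],0]]'
python3 -m crank '[[[-0.06,0,0],0],[[-0.12,0,0],0],[[-0.18,0,0],0],[[-0.24,0,0],0],[[-0.3,0,0],0],[[-0.36,0,0],0],[[-0.42,0,0],0],[[-0.42,0,0],0]]'
python3 -m crank '[[[-0.04,0,0],0],[[-0.08,0,0],0],[[-0.08,0,0],0]]'
python3 -m crank '[[[-0.04,0,0],0],[[-0.08,0,0],0],[[-0.08,0,0],0]]'
```

```text
t: 19.9
tcp_pos: [0.5646, 0.0001, 0.0385]
tool_rot: [0.953, 0.302, 0.0, 0.0]
force: [0.5, 0.7, 0.5]
finger_gap: 0.132
t: 20.7
tcp_pos: [0.5613, -0.0025, 0.0384]
tool_rot: [0.953, 0.302, 0.0, 0.0]
force: [2.1, 0.5, 0.0]
finger_gap: 0.13
t: 21.0
tcp_pos: [0.5604, -0.0029, 0.0384]
tool_rot: [0.953, 0.302, 0.0, 0.0]
force: [2.3, 0.5, 0.6]
finger_gap: 0.122
t: 21.3
tcp_pos: [0.5595, -0.0033, 0.0383]
tool_rot: [0.953, 0.302, 0.0, 0.0]
force: [2.7, 1.2, -0.2]
finger_gap: 0.128
```

```bash
python3 -m crank '[[[-0.03,0,0],0],[[-0.06,0,0],0],[[-0.06,0,0],0]]'
python3 -m crank '[[[-0.03,0,0],0],[[-0.06,0,0],0],[[-0.06,0,0],0]]'
python3 -m crank '[[[-0.03,0,0],0],[[-0.06,0,0],0],[[-0.06,0,0],0]]'
python3 -m crank '[[[-0.03,0,0],0],[[-0.05,0,0],0],[[-0.05,0,0],0]]'
```

```text
t: 21.6
tcp_pos: [0.559, -0.0036, 0.0383]
tool_rot: [0.953, 0.302, 0.0, -0.0]
force: [2.2, 1.6, -0.1]
finger_gap: 0.129
t: 21.9
tcp_pos: [0.5589, -0.0037, 0.0384]
tool_rot: [0.953, 0.301, 0.0, 0.0]
force: [3.5, 3.3, 0.5]
finger_gap: 0.128
t: 22.2
tcp_pos: [0.5587, -0.0039, 0.0385]
tool_rot: [0.954, 0.301, 0.001, -0.0]
force: [4.5, 4.2, -0.3]
finger_gap: 0.128
t: 22.5
tcp_pos: [0.5586, -0.004, 0.0385]
tool_rot: [0.954, 0.301, 0.001, 0.0]
force: [3.9, 4.1, 0.5]
finger_gap: 0.128
```

The heel is seated in the near right corner. Drawing the slide out.

```bash
python3 -m crank '[[[0.3,0,0],0],[[0.8,0,0],0],[[1.3,0,0],0],[[1.8,0,0],0],[[2.2,0,0],0],[[2.6,0,0],0],[[2.9,0,0],0],[[3.1,0,0],0],[[3.2,0,0],0],[[3.2,0,0],0]]'
python3 -m crank '[[[0.04,0,0],0],[[0.08,0,0],0],[[0.12,0,0],0],[[0.16,0,0],0],[[0.16,0,0],0]]'
python3 -m crank '[[[0.04,0,0],0],[[0.08,0,0],0],[[0.08,0,0],0]]'
python3 -m crank '[[[0.04,0,0],0],[[0.08,0,0],0],[[0.08,0,0],0]]'
```

```text
t: 23.5
tcp_pos: [0.5837, 0.0142, 0.0383]
tool_rot: [0.953, 0.302, -0.0, -0.0]
force: [1.0, 0.8, 0.2]
finger_gap: 0.126
t: 24.0
tcp_pos: [0.5849, 0.0149, 0.0383]
tool_rot: [0.953, 0.301, -0.0, -0.0]
force: [-1.0, 0.9, -1.0]
finger_gap: 0.131
t: 24.3
tcp_pos: [0.5857, 0.0154, 0.0383]
tool_rot: [0.953, 0.301, -0.0, -0.0]
force: [-0.9, 0.3, 0.2]
finger_gap: 0.131
t: 24.6
tcp_pos: [0.5864, 0.0158, 0.0383]
tool_rot: [0.953, 0.302, -0.0, -0.0]
force: [-0.6, 0.7, 0.2]
finger_gap: 0.128
```

```bash
python3 -m crank '[[[0.04,0,0],0],[[0.08,0,0],0],[[0.08,0,0],0]]'
python3 -m crank '[[[0.04,0,0],0],[[0.08,0,0],0],[[0.08,0,0],0]]'
python3 -m crank '[[[0.04,0,0],0],[[0.08,0,0],0],[[0.08,0,0],0]]'
```

```text
t: 24.9
tcp_pos: [0.587, 0.0163, 0.0383]
tool_rot: [0.953, 0.302, -0.0, -0.0]
force: [-2.1, 1.2, -0.2]
finger_gap: 0.127
t: 25.2
tcp_pos: [0.5872, 0.0164, 0.0382]
tool_rot: [0.953, 0.302, -0.001, -0.0]
force: [-2.2, -0.6, -0.9]
finger_gap: 0.13
t: 25.5
tcp_pos: [0.5874, 0.0167, 0.038]
tool_rot: [0.953, 0.302, -0.001, -0.0]
force: [-4.5, -2.9, 0.2]
finger_gap: 0.131
```

The tip is in contact at about 5 N, 35.4 mm out against 32.8 mm for diagonal 1. So D2 is the longer diagonal, matching the pictures. I'll hold and check.

```bash
python3 -m crank '[[[0.03,0,0],0],[[0.03,0,0],0],[[0.03,0,0],0],[[0.03,0,0],0]]'
python3 -c "
from h import *
snap('wrist','w8'); goal((.5587,-.004,.0383),35.1)"
```

```text
t: 25.9
tcp_pos: [0.5874, 0.0168, 0.038]
tool_rot: [0.953, 0.302, -0.001, -0.0]
force: [-4.9, -3.1, -1.6]
finger_gap: 0.127
t 25.95 tcp [0.5874 0.0168 0.038 ] toolx yaw 35.14 shift [-3.54  0.05 -0.02] spin 0.03581019227988236 F [-4.34 -2.67  0.07] q [-0.16  0.75  1.66 -0.    0.73  0.8 ] gap 0.129
```

View pics/w8.png

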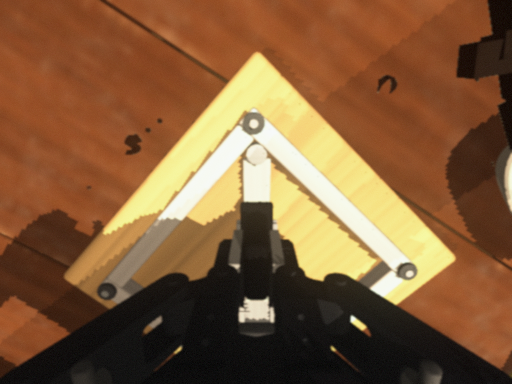

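The tip at (257,154) is beside the far left pin at (253,124). After a quick distance check I'll ease off, release and lift away.

```bash
python3 -c "
from h import *
for n,a in(('w6',(260,124)),('w8',(253,123.7))):
  p=load(n); print(n,np.linalg.norm(ray(p,*a,.0285)[:2]-ray(p,256.8,154,.022)[:2]))"
python3 -m crank '[[[-0.15,0,0],0],[[-0.4,0,0],0],[[-0.6,0,0],0],[[-0.6,0,0],0]]'
python3 -m crank '[[[0,0,0],0],[[0,0,0],0],[[0,0,0],0],[[0,0,0],0],[[0,0,0],0],[[0,0,0],0]]' 4
python3 -m crank '[[[0,0,-0.5],0],[[0,0,-1.5],0],[[0,0,-3],0],[[0,0,-5],0],[[0,0,-8],0],[[0,0,-11],0],[[0,0,-14],0],[[-2,0,-16],0],[[-4,0,-16],0],[[-4,0,-16],0]]'
python3 -c "
from h import *
snap('wrist','w9'); goal((.5587,-.004,.0383),35.1)"
```

```text
w6 0.017107175864148786
w8 0.017301365579898413
t: 26.35
tcp_pos: [0.5843, 0.0139, 0.0386]
tool_rot: [0.954, 0.301, 0.001, 0.0]
force: [-1.8, 2.1, -0.4]
finger_gap: 0.125
t: 26.95
tcp_pos: [0.5838, 0.0138, 0.0383]
tool_rot: [0.953, 0.302, 0.0, 0.0]
force: [-0.5, -0.6, -0.1]
finger_gap: 0.467
t: 27.95
tcp_pos: [0.5495, -0.0099, 0.2005]
tool_rot: [0.954, 0.301, 0.0, 0.0]
force: [0.0, -0.1, 0.3]
finger_gap: 0.47
t 28.0 tcp [ 0.5506 -0.0095  0.1999] toolx yaw 35.03 shift [ 0.96 -0.   16.17] spin -0.06835803046624278 F [ 0.54 -0.01 -0.36] q [-0.22  0.47  1.65  0.    1.02  0.74] gap 0.468
```

View pics/w9.png

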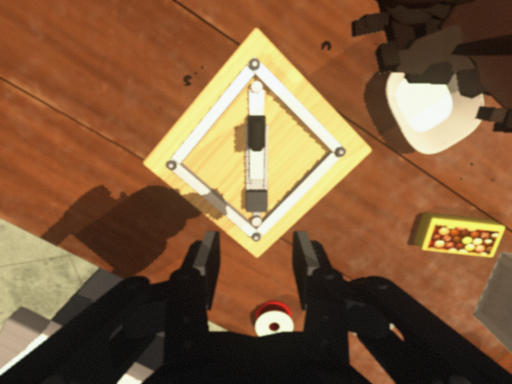

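The rule lies flat along the near right to far left diagonal. The heel at (256,222) is by its pin (256,237), the tip at (256,87) is by its pin (254,64), and the gripper is clear. Handing in.

```bash
python3 -c "
from h import *
print(manip.sign_off())"
```

```text
the job is handed in; nothing more can be done
None
```

I measured both diagonals and left the rule flat on the board along the longer one, near right to far left, with its heel at the near right corner. I handed the job in at about 28 s of the 72 s allowed.

| Diagonal | Slide travel (heel seated, slide closed, to tip contact) | Tip-to-pin distance, from images |
|---|---|---|
| Near left to far right | 32.8 mm | 17.1 mm |
| Near right to far left | 35.4 mm | 17.3 mm |

- **Forces:** seating the heel took at most about 7 N and pressing the tip about 5–6.5 N, as measured at the wrist at the end of each move. That is well under the 15 N limit.
- **Last picture:** the rule lies inside the frame with both ends by their pins and the gripper clear. The spool and pack look undisturbed. The tin is outside that view; I saw no contact with it, but I did not compare positions before and after.
- **Disagreements:** the difference in readings implies the far bar is about 2 mm off to the left, while the pictures gave 3–4 mm. Both agree on which diagonal is longer. The camera scale also read about 1–2% small against the known frame size. My first automatic pin detection caught shadow edges, so I used pin positions read by eye instead.

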